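# Stack two V-block supports and lay a stepped stem level on them

## Robot

A 7-joint arm with a two-finger parallel gripper is mounted at the origin on the work surface. World frame = base frame: x ahead of the robot, y to its left, z up, the work surface at z = 0. Lengths are in m, angles in rad, forces in N, time in s.
With the tool pointing down it reaches from about 0.4 to 0.85 m from the base axis. Payload 6.9 kg.
Tool frame: the origin (TCP) lies midway between the tips of the shut fingers; the grasp point (between the pads) lies behind it (ctrl.pinch_z is the z of the grasp point in the tool frame, in m); z points along the fingers, y is the direction in which the jaws open and shut (so a half turn about z gives the same grasp; the last joint's range is limited). The gripper opens to 85 mm and grips with 20 to 120 N. Pads are 22 mm wide; open, the fingers measure 114 mm over their backs; the gripper's body (76 mm by 85 mm) begins 54 mm behind the grasp point. The pads swing forward as they close: fully open they stand 13 mm farther back than shut.
Start: joints at [-1.016, 0.507, -0.238, 1.5, 0.126, 1.149, -0.155], TCP at [0.272, 0.563, 0.231] pointing down, gripper open.
Joint ranges: [-3.08, 3.08], [-0.24, 2.05], [-1.43, 1.35], [0, 2.5], [-1.52, 4.66], [0.17, 1.96], [-2.89, 2.89]. Speed limits (rad/s): [2.39, 2.39, 3.14, 3.14, 3.14, 3.14, 3.14].

## Interface

Orientations are given as a unit quaternion [w, x, y, z].
In Python, from station import ctrl, get_state, vision, ticket, models gives the robot as it stands. Calls block until the motion is done:
- ctrl.movep(position, orientation): joint-space move of the TCP to a pose.
- ctrl.movel(position, frame=None, max_speed=0.15): straight line of the TCP; frame=None keeps the orientation; max_speed is the mean speed in m/s.
- ctrl.set_joints(angles): joint-space move.
- ctrl.ungrasp() and ctrl.close_gripper(force=None): open the fingers fully, or close them until they stop; force is the grip in N (None keeps the last).
- ctrl.pause(seconds).
- ctrl.ik(position, orientation): joint angles nearest the present ones, or None.
- get_state(): the state.
- vision.grab_frame(name): name is "scene" or "top"; returns (picture, depth): 480x640x3 uint8, blue, green, red; 480x640 float32, m along the optical axis (not along the pixel's ray), 0 where there is no reading.
- vision.camera_info(name): a dict with "mtx" (3x3 intrinsics, pixels), "R" (3x3) and "t" (3): a world point X has camera coordinates R X + t. Camera axes: x right, y down, z forward; pixel columns grow to the right and rows downward; lengths in m; the calibration is good to about 2 mm. A picture is of the moment at which its call begins. camera_info takes no time and is no camera call.
A pose or a line that the arm cannot do raises ctrl.Unreachable and nothing moves.
- ticket.close_job(): hands the job in, once; it reports no verdict.
Trained networks look in the newest picture that a camera, given by its name, has taken for a name from the list of things; names that differ only in an ending like _2 or _b are one class to them, and where a whole thing is asked for, a point or a joint stands for the part that bears it (a point fixed in the world has none). Each returns a list of dicts, best first, with "p" (0 to 1); they miss things now and then, are a little off and sometimes report something else, mostly with a low value. They report only what shows in the picture. A call takes as long as a camera call. They do not tell look-alikes from the thing itself.
- models.recognise(camera, target): "point" ([column, row] in pixels, amid what is visible of it).
- models.masks_of(camera, target): "mask" (480x640 bool, what is visible of it) and "point" ([column, row] in pixels, amid what is visible of it).
The state is a dict: "time": time; "qpos": joint angles; "qd": joint speeds; "tau": joint torques, N m; "tcp_pos": TCP position; "eef_rot": TCP orientation; "contact_force": force on the tool from outside, world axes, zero at the start; "wrist_torque": the same for the moment, N m; "width": finger opening in m.
Only numpy, scipy, OpenCV 4.12 (cv2) and the standard library are available. Lean on these libraries where they do the work, as an engineer would, in place of code of your own. Each camera call takes 0.05 s, during which the arm holds its last target.

## Task

Set up the two supports on the jig plate and lay the bronze-coloured sculpture stem on them, level, ready for welding. Build from the bottom up: the low rusty riser squarely on the white outline with the large blue V-block centred on it, the tall aluminium riser squarely on the yellow outline with the small green V-block centred on it, both V grooves in line with each other. Then set the stem down gently in the two grooves, thick end in the large block and thin end in the small one, sticking out about equally at both ends, and leave the tape measure, magnet and wire brush where they are.

Things in the scene. Friction and masses are not known exactly. Their poses are not given: they have to be found in the camera images.
- outline_white: White painted rectangle, clear inside 54 (x) by 70 (y) mm, 5 mm lines: place of the low riser. It is on the jig plate, a fixed dark steel plate 270 x 100 x 10 mm. Origin: its centre on the plate's top, 10 mm above the bench; x along the plate's length, the line through both outlines (either way), z up. The outlines are 170 mm apart between centres; which is at which end varies.
- outline_yellow: Yellow painted square, clear inside 54 x 54 mm, 5 mm lines, on the same jig plate: place of the tall riser. Origin: its centre on the plate's top, 10 mm above the bench; x along the plate's length, parallel to the white outline's x, z up.
- riser_low: Low riser: solid rusty brown steel bar offcut, 50 mm (x) by 66 mm (y) by 25 mm high, about 0.64 kg. Origin: centre of its underside, z up. It lies flat on the bench at the start. On the outline its 50 mm side runs along the outline's x.
- riser_tall: Tall riser: bright aluminium block, 50 x 50 mm by 46 mm high, about 0.31 kg. Origin: centre of its underside, z up. It stands on the bench at the start; square, so any quarter turn will do.
- vee_large: Large V-block, painted blue, 0.64 kg: 40 mm long (x, the way the groove runs), 60 mm wide (y), 42 mm high, with a right-angled V groove in its top, 44 mm wide at the mouth, its bottom 20 mm above the underside. Origin: centre of its underside, z up. Stands on the bench, groove up; the same both ways round.
- vee_small: Small V-block, painted green, 0.36 kg: 40 mm long (x, the way the groove runs), 46 mm wide (y), 32 mm high, with a right-angled V groove in its top, 36 mm wide at the mouth, its bottom 14 mm above the underside. Origin: centre of its underside, z up. Stands on the bench, groove up; the same both ways round.
- stem: Bronze-brown pipe, 0.7 kg, 260 mm long. Origin: on its axis at mid-length; x along it to the thin end. Diameter 48.3 mm for x -130 to 0, cone 0 to 30, 26.9 for 30 to 130. Balances at x = -23. Lies level, axis 52 mm above the bench, in a fixed timber rest: board 270 x 90 x 12 with notched cheeks 70 wide, 18 thick, at x about -105 and 105, lower than the axis. On the supports the axis is 89 up.
- tape_measure: Bystander, leave alone: closed tape measure, black case with an orange disc on top, 70 x 66 x 36 mm, lying flat. Origin: under its centre.
- magnet: Bystander, leave alone: red arrow-shaped welding magnet lying flat, about 100 x 62 x 19 mm. Origin: under its centre.
- wire_brush: Bystander, leave alone: wooden-handled wire brush, about 270 x 28 x 38 mm, lying along its x. Origin: under its middle, at bench height.
There are look-alikes about, which are no part of the job. Of the things shaped like the vee_small, the green one is meant.

How it is judged:
On the way, in this order (a step that is already met when the one before it is completed fails the run):
1. both risers stand on their outlines (horizontal distance between riser_low and outline_white below 0.01 m and angle between the x axis of riser_low and the x axis of outline_white, either way round below 0.14 rad and angle between each of riser_low, riser_tall's own z axis and vertical below 0.04 rad and z of riser_low in the frame of outline_white between -0.003 and 0.003 m and horizontal distance between riser_tall and outline_yellow below 0.01 m and (angle between the x axis of riser_tall and the x axis of outline_yellow, either way round below 0.14 rad or angle between the x axis of riser_tall and the y axis of outline_yellow, either way round below 0.14 rad) and z of riser_tall in the frame of outline_yellow between -0.003 and 0.003 m), for 0.2 s.
2. the V-blocks stand on their risers, large on low and small on tall, grooves in line (all of step 1 and horizontal distance between vee_large and riser_low below 0.01 m and angle between the x axis of vee_large and the x axis of outline_white, either way round below 0.14 rad and angle between each of vee_large, vee_small's own z axis and vertical below 0.05 rad and z of vee_large in the frame of riser_low between 0.022 and 0.028 m and horizontal distance between vee_small and riser_tall below 0.01 m and angle between the x axis of vee_small and the x axis of outline_yellow, either way round below 0.14 rad and z of vee_small in the frame of riser_tall between 0.043 and 0.049 m), for 0.2 s.
3. the stem lies level in both grooves, thick end in the large block (all of step 2 and x of outline_white in the frame of stem between -0.103 and -0.067 m and x of outline_yellow in the frame of stem between 0.067 and 0.103 m and height (world z) of stem between 0.0852 and 0.0932 m and angle between stem's own x axis and vertical between 1.5308 and 1.6108 rad and angle between the x axis of stem and the x axis of outline_white, either way round below 0.12 rad), for 0.2 s.
At the end, for the whole second after the job is handed in: Risers flat on their outlines (10 mm, 8 deg), V-blocks flat on their risers (10 mm, grooves 8 deg to the plate), stem level in both (2.3 deg; axis 85-93 mm up; 7 deg to the plate), thick end over white, outlines 85 +/- 18 mm from mid-length; all released and at rest (all of step 3 and linear speed of each of riser_low, riser_tall, vee_large, vee_small, stem below 0.01 m/s); the robot touches nothing.
It fails at once if the tape measure was moved by over 25 mm (distance of tape_measure from where it was at the start of the episode above 0.025 m).
It fails at once if the welding magnet was moved by over 25 mm (distance of magnet from where it was at the start of the episode above 0.025 m).
It fails at once if the wire brush was moved by over 25 mm (distance of wire_brush from where it was at the start of the episode above 0.025 m).
It fails at once if the stem was dropped or banged down on the supports: over 0.35 m/s just above its seat (horizontal distance between stem and outline_white below 0.12 m and height (world z) of stem below 0.105 m and linear speed of stem above 0.35 m/s).
It also fails if it takes over 125 s, if anything falls off the work surface, if the arm or the gripper's body presses on something with over 40 N, if the wrist force passes 120 N, or if a joint passes its speed limit or range.

## Working session

There is one attempt and no reset: what is moved stays moved. The work goes in short steps, each a Python script; the robot and the scene stay as the last script left them, time stands still between calls to the robot, and variables do not carry over. Pictures are saved under pics/ and viewed, and the job is handed in when it is done.

```bash
ls -la; mkdir -p pics; cat > h.py <<'E'
import numpy as np, cv2
from station import ctrl, get_state, vision, ticket, models
E
python3 - <<'E'
from h import *
s=get_state()
print({k:np.round(v,3) for k,v in s.items()}, ctrl.pinch_z)
for n in ("scene","top"):
    im,d=vision.grab_frame(n); cv2.imwrite(f"pics/{n}0.png",im); np.save(f"pics/{n}0.npy",d)
    c=vision.camera_info(n); print(n,np.round(c["mtx"],1).tolist(),np.round(c["R"],4).tolist(),np.round(c["t"],4), -c["R"].T@c["t"], (d>0).mean())
E
```

```text
total 12
drwxr-xr-x  3 agent agent 4096 Dec  5 22:09 .
drwxr-xr-x 23 root  root  4096 Dec  5 22:08 ..
drwxr-xr-x  2 agent agent 4096 Dec  5 22:09 pics
{'time': np.float64(0.0), 'qpos': array([-1.016,  0.508, -0.238,  1.501,  0.126,  1.149, -0.155]), 'qd': array([-0.001, -0.001,  0.   ,  0.   ,  0.   ,  0.001,  0.001]), 'tau': array([ 0.0000e+00, -6.2060e+01, -2.1870e+00, -2.4966e+01,  1.3000e-02,
        1.2000e-02,  0.0000e+00]), 'tcp_pos': array([0.272, 0.562, 0.23 ]), 'eef_rot': array([-0.   ,  0.223,  0.975, -0.001]), 'contact_force': array([ 0.275, -0.377,  0.264]), 'wrist_torque': array([-0.013, -0.025, -0.03 ]), 'width': np.float64(0.085)} -0.0187
scene [[487.0, 0.0, 321.2], [0.0, 487.0, 226.3], [0.0, 0.0, 1.0]] [[-0.6552, 0.7553, 0.0158], [0.6279, 0.5561, -0.5446], [-0.4201, -0.3469, -0.8386]] [ 0.3896 -0.3187  1.516 ] [1.09217699 0.40887109 1.09161081] 0.995849609375
top [[516.4, 0.0, 328.8], [0.0, 516.4, 241.0], [0.0, 0.0, 1.0]] [[0.0141, -0.9999, -0.0036], [-0.9964, -0.0137, -0.0831], [0.083, 0.0048, -0.9965]] [-0.0301  0.6009  1.1197] [ 0.50622028 -0.0272132   1.16566329] 0.9962141927083333
```

View pics/scene0.png

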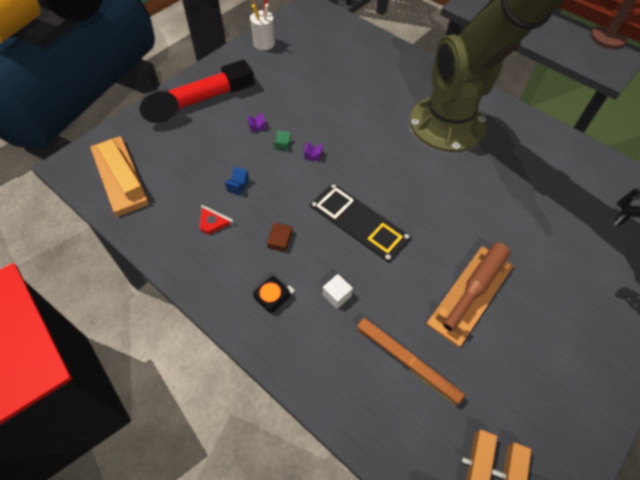

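View pics/top0.png

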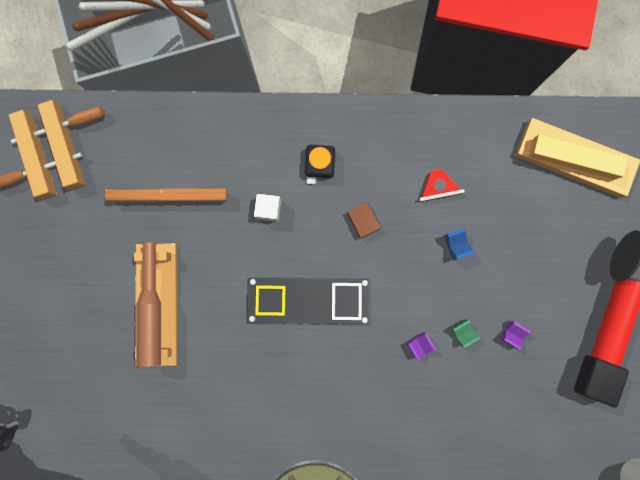

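Top view: plate at about (308,301), with yellow at (270,300) and white at (347,301). Low riser (364,220), aluminium riser (267,208), blue V (459,244), green V (465,333), two purple look-alikes, stem at about (149,305) with its thin end up. Next I measure them.

```bash
cat >> h.py <<'E'
def cloud(cam,d):
    c=vision.camera_info(cam);K=c["mtx"];v,u=np.mgrid[:480,:640]
    P=np.stack([(u-K[0,2])/K[0,0]*d,(v-K[1,2])/K[1,1]*d,d],-1)
    return (P-c["t"])@c["R"]          # R^T (P-t)
def ray(cam,uv):
    c=vision.camera_info(cam);K=c["mtx"]
    r=c["R"].T@np.array([(uv[0]-K[0,2])/K[0,0],(uv[1]-K[1,2])/K[1,1],1]);return -c["R"].T@c["t"],r/np.linalg.norm(r)
def onplane(cam,uv,z):
    o,r=ray(cam,uv);return o+r*(z-o[2])/r[2]
def rect(xy):
    (c,(w,h),a)=cv2.minAreaRect((np.asarray(xy)*1000).astype(np.float32).reshape(-1,1,2))
    return np.round(c,1),np.round((w,h),1),round(a,1)
def segs(mask,cam):
    pass
E
python3 - <<'E'
from h import *
D={}
for cam in ("top","scene"):
    im,d=vision.grab_frame(cam);P=cloud(cam,d);D[cam]=P
    z=P[...,2]; ok=(d>0)&(np.abs(P[...,0]-.55)<.3)&(np.abs(P[...,1])<.5)
    print(cam,"bench z median",np.median(z[ok]),"std",z[ok&(abs(z)<.006)].std())
    for n in ["riser_low","riser_tall","vee_large","vee_small","stem","outline_white","outline_yellow","tape_measure","magnet","wire_brush"]:
        for r in models.masks_of(cam,n)[:4]:
            m=r["mask"]; 
            if m.sum()<5: continue
            q=P[m]; col=np.median(im[m],0)
            top=np.percentile(q[:,2],90); t=q[q[:,2]>top-.006]
            print(cam,n,round(r["p"],2),np.round(r["point"]),"n",m.sum(),"bgr",col,"ctr",np.round(q.mean(0),3),"top",round(top,4),"topmed",np.round(np.median(t,0),3),rect(t[:,:2]))
            np.save(f"pics/m_{cam}_{n}_{int(r['point'][0])}.npy",m)
E
```

```text
top bench z median 0.0005217817219241008 std 0.0021924575845392704
top riser_low 0.66 [363. 223.] n 681 bgr [ 75. 104. 157.] ctr [ 0.65  -0.098  0.026] top 0.0276 topmed [ 0.651 -0.098  0.025] (array([603.3, -59.2]), array([ 74.1, 190.4]), 50.5)
top riser_low 0.27 [318. 159.] n 981 bgr [55. 71. 77.] ctr [0.777 0.003 0.038] top 0.0386 topmed [0.783 0.002 0.036] (array([661.9,   3.1]), array([ 64. , 310.6]), 89.4)
top riser_tall 0.95 [268. 205.] n 616 bgr [244. 245. 245.] ctr [0.673 0.115 0.044] top 0.0482 topmed [0.675 0.116 0.046] (array([614.5,  46.4]), array([253.8,  64.7]), 48.5)
top vee_large 0.74 [461. 242.] n 534 bgr [154.  98.  53.] ctr [ 0.598 -0.305  0.036] top 0.0427 topmed [ 0.587 -0.308  0.041] (array([ 551.6, -178.7]), array([ 55.9, 315.6]), 20.3)
top vee_small 0.81 [418. 343.] n 467 bgr [158.  73. 127.] ctr [ 0.378 -0.225  0.025] top 0.0327 topmed [ 0.375 -0.226  0.031] (array([ 443.9, -144.4]), array([259.9,  53.7]), 50.3)
top vee_small 0.75 [514. 331.] n 485 bgr [154.  66. 122.] ctr [ 0.405 -0.425  0.032] top 0.0329 topmed [ 0.408 -0.43   0.031] (array([ 463.3, -244.3
[... 3128 characters left out ...]
outline_white 0.33 [273. 293.] n 835 bgr [36. 49. 76.] ctr [0.785 0.012 0.037] top 0.0387 topmed [0.781 0.007 0.036] (array([908.6, 201.4]), array([548.2,  80.6]), 56.8)
scene tape_measure 0.81 [272. 295.] n 881 bgr [37. 49. 70.] ctr [0.784 0.011 0.036] top 0.0387 topmed [0.782 0.006 0.036] (array([908. , 200.2]), array([550.2,  84.5]), 57.3)
scene tape_measure 0.56 [416. 365.] n 1782 bgr [ 59. 106. 180.] ctr [0.703 0.355 0.041] top 0.0408 topmed [0.699 0.351 0.038] (array([864.5, 315.6]), array([264.7, 414.8]), 79.7)
scene magnet 0.91 [212. 223.] n 528 bgr [ 38.  43. 211.] ctr [ 0.733 -0.254  0.03 ] top 0.021 topmed [ 0.728 -0.263  0.019] (array([879.1,  59.8]), array([814. ,  80.7]), 64.3)
```

```bash
cat >> h.py <<'E'
def occ_fit(P,ctr,zlo,zhi,R=.06,ppm=2.0):
    """footprint of points in height band near ctr, rasterised at 1/ppm mm, cleaned, minAreaRect; mm, deg"""
    q=P.reshape(-1,3);k=(np.hypot(q[:,0]-ctr[0],q[:,1]-ctr[1])<R)&(q[:,2]>zlo)&(q[:,2]<zhi)
    q=q[k]
    n=int(2*R*1000*ppm);g=np.zeros((n,n),np.uint8)
    ij=np.round((q[:,:2]-np.asarray(ctr[:2])+R)*1000*ppm).astype(int).clip(0,n-1)
    g[ij[:,0],ij[:,1]]=255
    e=cv2.getStructuringElement(cv2.MORPH_ELLIPSE,(9,9))
    g=cv2.morphologyEx(cv2.morphologyEx(g,cv2.MORPH_CLOSE,e),cv2.MORPH_OPEN,e)
    cs,_=cv2.findContours(g,cv2.RETR_EXTERNAL,cv2.CHAIN_APPROX_NONE);c=max(cs,key=cv2.contourArea)
    (b,a),(w,h),_=(r:=cv2.minAreaRect(c))
    box=cv2.boxPoints(r)[:,::-1]/ppm/1000-R+np.asarray(ctr[:2])
    e1=box[1]-box[0];e2=box[2]-box[1]
    f=lambda e:(round(np.linalg.norm(e)*1000,1),round(np.degrees(np.arctan2(e[1],e[0]))%180,1))
    return np.round(box.mean(0),4),f(e1),f(e2),len(q)
E
python3 - <<'E'
from h import *
from scipy.optimize import least_squares
obj={"riser_low":((.650,-.097),.006,.032),"riser_tall":((.675,.118),.010,.055),"vee_large":((.598,-.307),.008,.05),"vee_small":((.404,-.320),.008,.04)}
Ps={}
for cam in("top","scene"):
    L=[]
    for i in range(3):
        im,d=vision.grab_frame(cam); d=d.copy(); d[d==0]=9; L.append(cloud(cam,d))
    Ps[cam]=(im,np.median(L,0),np.concatenate(L))
    print(cam,"noise",np.std([l[...,2] for l in L],0)[200:300,250:400].mean())
for n,(c,a,b) in obj.items():
    for cam in Ps:
        f=occ_fit(Ps[cam][1],c,a,b); ht=occ_fit(Ps[cam][1],c,b-.016,b)
        q=Ps[cam][1].reshape(-1,3);k=np.hypot(q[:,0]-f[0][0],q[:,1]-f[0][1])<.02
        print(n,cam,f,"TOPBAND",ht,"z95",np.percentile(q[k,2],90).round(4))
# groove fit
for n,bot,h in(("vee_large",.020,.042),("vee_small",.014,.032)):
    for cam in Ps:
        q=Ps[cam][1].reshape(-1,3);c=obj[n][0];q=q[(np.hypot(q[:,0]-c[0],q[:,1]-c[1])<.022)&(q[:,2]>.008)]
        best=None
        for t0 in np.radians(np.arange(0,180,15)):
            F=lambda p:np.minimum(h,bot+np.sqrt((-(q[:,0]-p[0])*np.sin(p[2])+(q[:,1]-p[1])*np.cos(p[2]))**2+1e-6))-q[:,2]+p[3]
            r=least_squares(lambda p:np.append(F(p),.001*((p[:2]-c)/.01)),[*c,t0,0],loss="soft_l1",f_scale=.003)
            if best is None or r.cost<best.cost:best=r
        print("groove",n,cam,np.round(best.x[:2],4),"groove dir deg",np.degrees(best.x[2])%180,"dz",best.x[3].round(4),"cost",best.cost/len(q))
# outlines
for cam in Ps:
    im=Ps[cam][0].astype(int);hsv=cv2.cvtColor(Ps[cam][0],cv2.COLOR_BGR2HSV)
    P=Ps[cam][1]
    near=(abs(P[...,0]-.47)<.06)&(abs(P[...,1]-.03)<.15)
    w=near&(hsv[...,2]>130)&(hsv[...,1]<60)
    y=near&(hsv[...,2]>110)&(hsv[...,1]>110)&(abs(hsv[...,0].astype(int)-27)<8)
    for nm,m in(("white",w),("yellow",y)):
        nn,lab,st,_=cv2.connectedComponentsWithStats(m.astype(np.uint8)); i=1+st[1:,4].argmax()
        cs,_=cv2.findContours((lab==i).astype(np.uint8),cv2.RETR_EXTERNAL,cv2.CHAIN_APPROX_NONE)
        pts=np.array([onplane(cam,p[0],.01)[:2] for p in max(cs,key=len)])*1000
        r=cv2.minAreaRect(pts.astype(np.float32)); print(cam,nm,np.round(r[0],1),np.round(r[1],1),round(r[2],1),"z",np.median(P[lab==i][:,2]).round(4),st[i,4])
E
```

```text
top noise 0.03745236950442635
scene noise 0.04216083426312304
riser_low top (array([ 0.6508, -0.0973]), (np.float64(48.9), np.float64(117.0)), (np.float64(64.7), np.float64(27.0)), 690) TOPBAND (array([ 0.6512, -0.0973]), (np.float64(48.5), np.float64(117.0)), (np.float64(64.1), np.float64(27.0)), 672) z95 0.0267
riser_low scene (array([ 0.6712, -0.0845]), (np.float64(48.5), np.float64(122.8)), (np.float64(17.2), np.float64(32.8)), 522) TOPBAND (array([ 0.6714, -0.0852]), (np.float64(47.0), np.float64(122.8)), (np.float64(16.8), np.float64(32.8)), 466) z95 0.0265
riser_tall top (array([0.6757, 0.1165]), (np.float64(50.4), np.float64(174.0)), (np.float64(49.8), np.float64(84.0)), 593) TOPBAND (array([0.6759, 0.1167]), (np.float64(50.0), np.float64(174.0)), (np.float64(49.5), np.float64(84.0)), 528) z95 0.0476
riser_tall scene (array([0.6741, 0.1189]), (np.float64(50.0), np.float64(174.2)), (np.float64(50.2), np.float64(84.2)), 583) TOPBAND (array([0.6738, 0.1187]), (np.float64(49.6), np.float64(173.1)), (np.float64(49.2), np.float64(83.1)), 439) z95 0.0483
vee_large top (array([ 0.600
[... 937 characters left out ...]
at64(6.3), np.float64(18.4)), 120) z95 0.0326
groove vee_large top [ 0.5996 -0.3064] groove dir deg 111.43741317178743 dz -0.0 cost 2.5624825802640464e-06
groove vee_large scene [ 0.5976 -0.3071] groove dir deg 110.1788587166453 dz 0.0001 cost 3.183281946894714e-06
groove vee_small top [ 0.4036 -0.3202] groove dir deg 120.6965129383466 dz -0.0 cost 1.4788518117159963e-06
groove vee_small scene [ 0.4038 -0.3202] groove dir deg 121.9771093652843 dz -0.0015 cost 6.77328033079693e-06
top white [468.5 -69.5] [95. 78.] 0.5 z 0.0103 497
top yellow [469.  107.3] [66.4 66.6] 0.8 z 0.0103 375
scene white [466.6 -67.4] [79.1 93.3] 89.5 z 0.011 342
scene yellow [465.9 108.2] [71.6 70.4] 0.1 z 0.0111 348
```

```bash
python3 - <<'E'
from h import *
for cam in("top","scene"):
    im,d=vision.grab_frame(cam)
    sc=4;big=cv2.resize(im,None,fx=sc,fy=sc,interpolation=cv2.INTER_CUBIC);g=big.max(2)
    P=cloud(cam,np.where(d>0,d,9));near=((abs(P[...,0]-.47)<.06)&(abs(P[...,1]-.02)<.15)).astype(np.uint8)
    near=cv2.resize(near,None,fx=sc,fy=sc,interpolation=cv2.INTER_NEAREST)
    m=((g>(130 if cam=="top" else 115))&(near>0)).astype(np.uint8)
    cs,h=cv2.findContours(m,cv2.RETR_CCOMP,cv2.CHAIN_APPROX_NONE)
    for c,hh in zip(cs,h[0]):
        if cv2.contourArea(c)<sc*sc*30: continue
        pts=np.array([onplane(cam,((p[0]+.5)/sc-.5),.01)[:2] for p in c])*1000
        r=cv2.minAreaRect(pts.astype(np.float32));print(cam,"hole" if hh[3]>=0 else "outer",np.round(r[0],1),np.round(r[1],1),round(r[2],1))
    # plate height by stereo of centre & stem profile
    k=(abs(P[...,1]-.365)<.055)&(P[...,2]>.02)&(P[...,2]<.09)&(abs(P[...,0]-.46)<.16)
    q=P[k]
    for x0 in np.arange(.32,.60,.03):
        s=q[abs(q[:,0]-x0)<.008]; 
        if len(s)<5: continue
        s=s[s[:,2]>np.percentile(s[:,2],97)-.014 ]
        # circle fit y,z
        A=np.c_[2*s[:,1],2*s[:,2],np.ones(len(s))];a=np.linalg.lstsq(A,(s[:,1:]**2).sum(1),rcond=None)[0]
        print(cam,round(x0,2),"y",a[0].round(4),"z",a[1].round(4),"r",np.sqrt(a[2]+a[0]**2+a[1]**2).round(4),"top",s[:,2].max().round(4),len(s))
    t=q[q[:,2]>.05];print("x range stem",np.percentile(t[:,0],[0,1,99,100]).round(4))
E
```

```text
top outer [468.8 107.3] [67.3 67.8] 0.1
top hole [469.  107.4] [52.  52.1] 0.1
top outer [469.  -69.5] [96.7 80.8] 0.4
top hole [469.2 -62.6] [67.9 52.2] 0.5
top 0.35 y 0.3579 z 0.0578 r 0.019 top 0.0801 153
top 0.38 y 0.3593 z 0.0585 r 0.0186 top 0.0801 146
top 0.41 y 0.3602 z 0.0577 r 0.019 top 0.079 155
top 0.44 y 0.3614 z 0.058 r 0.0189 top 0.08 140
top 0.47 y 0.3621 z 0.0592 r 0.0149 top 0.0767 134
top 0.5 y 0.3642 z 0.0542 r 0.0116 top 0.0684 104
top 0.53 y 0.3654 z 0.0546 r 0.0113 top 0.0686 99
top 0.56 y 0.3657 z 0.0504 r 0.0147 top 0.0695 97
top 0.59 y 0.3677 z 0.0544 r 0.0115 top 0.0672 57
x range stem [0.3308 0.3334 0.5881 0.5915]
scene outer [466.  107.8] [71.4 70.7] 0.1
scene hole [466.2 108. ] [48.8 49.1] 0.5
scene outer [466.2 -68.1] [96.5 82.9] 0.2
scene hole [466.7 -62.1] [64.3 48.4] 0.1
scene 0.35 y 0.3599 z 0.0564 r 0.0211 top 0.0808 97
scene 0.38 y 0.3616 z 0.0572 r 0.0203 top 0.0814 99
scene 0.41 y 0.3623 z 0.0565 r 0.0212 top 0.0805 105
scene 0.44 y 0.3634 z 0.0566 r 0.021 top 0.0814 107
scene 0.47 y 0.3644 z 0.0602 r 0.0144 top 0.0773 116
scene 0.5 y 0.3658 z 0.0573 r 0.0104 top 0.072 73
scene 0.53 y 0.3674 z 0.056 r 0.011 top 0.0689 70
scene 0.56 y 0.3689 z 0.0556 r 0.0113 top 0.0688 80
scene 0.59 y 0.3691 z 0.0583 r 0.0091 top 0.0707 52
x range stem [0.3269 0.3299 0.5878 0.5897]
```

```bash
python3 - <<'E'
from h import *
im=cv2.imread("pics/top0.png");a=cv2.resize(im[225:385,110:380],None,fx=2.9,fy=2.9,interpolation=cv2.INTER_CUBIC);cv2.imwrite("pics/crop1.png",a)
E
```

```text
(no output)
```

View pics/crop1.png

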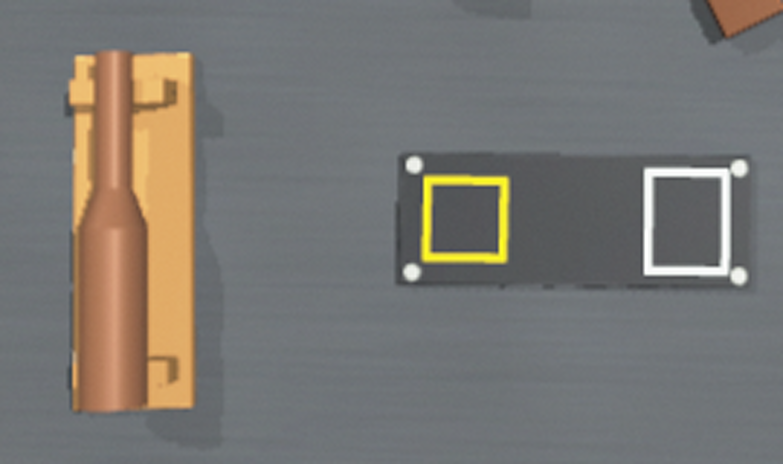

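Measurements agree: the outlines come out 170.1 mm apart, the heights match the text, and the stem axis is at about 52 mm with a yaw of about 2.2°. Next I check IK for all the poses, then pick the first riser.

```bash
cat >> h.py <<'E'
def quat(phi_deg):
    """tool down, jaw axis (tool y) at world yaw phi"""
    from scipy.spatial.transform import Rotation as Rn
    p=np.radians(phi_deg);y=np.array([np.cos(p),np.sin(p),0]);z=np.array([0,0,-1.]);x=np.cross(y,z)
    return np.roll(Rn.from_matrix(np.c_[x,y,z]).as_quat(),1)
PL=dict(white=(.468,-.0624),yellow=(.4678,.1077))
def st(t=""):
    s=get_state();print(t,"t",round(s["time"],2),"tcp",np.round(s["tcp_pos"],4),"w",round(s["width"],4),"F",np.round(s["contact_force"],1),"q7",round(s["qpos"][6],2));return s
def pick(xy,phi,z,force,up=.2,sp=.2):
    ctrl.movep([*xy,up],quat(phi));ctrl.movel([*xy,z],max_speed=sp);st("at")
    ctrl.close_gripper(force);ctrl.pause(.2);st("closed")
    ctrl.movel([*xy,up],max_speed=sp);st("lifted")
def place(xy,phi,z,up=.2,sp=.2):
    ctrl.movep([*xy,up],quat(phi));ctrl.movel([*xy,z+.02],max_speed=sp);ctrl.pause(.2);ctrl.movel([*xy,z],max_speed=.04);st("down")
    ctrl.ungrasp();ctrl.pause(.2);ctrl.movel([*xy,up],max_speed=sp);st("placed")
E
python3 - <<'E'
from h import *
for n,xy,ph,z in[("low",(.6505,-.0973),117,.003),("white",PL["white"],90,.014),("tall",(.675,.1177),84,.012),("yel",PL["yellow"],90,.023),
 ("VL",(.6,-.308),20.6,.008),("VLp",PL["white"],0,.044),("VS",(.4045,-.321),31.2,.006),("VSp",PL["yellow"],0,.063),
 ("stem",(.437,.3626),92.2,.028),("stemp",(.468,0),180,.065)]:
    for k in(0,180):
        a=ctrl.ik([*xy,z],quat(ph+k));b=ctrl.ik([*xy,.2],quat(ph+k))
        print(n,ph+k,None if a is None else np.round(a,2),None if b is None else np.round(b[6],2))
E
```

```text
low 117 [ 0.31  0.8  -0.34  1.64  0.36  0.75  1.84] 2.05
low 297 [-0.14  0.84  0.44  1.65 -0.48  0.77 -0.57] -0.67
white 90 [ 0.21  0.59 -0.19  2.15  0.26  0.42  1.38] 1.66
white 270 [-0.12  0.61  0.3   2.15 -0.42  0.43 -1.06] -1.22
tall 84 [-0.08  0.81 -0.23  1.56  0.23  0.8   1.06] 1.15
tall 264 [-0.45  0.86  0.45  1.56 -0.46  0.83 -1.5 ] -1.61
yel 90 [-0.13  0.58 -0.21  2.12  0.26  0.46  1.03] 1.22
yel 270 [-0.47  0.6   0.29  2.12 -0.36  0.46 -1.47] -1.62
VL 20.6 [ 0.33  0.81  0.18  1.6  -0.19  0.75  0.96] 1.06
VL 200.6 [-0.09  1.12  1.15  1.6  -1.09  1.18 -1.47] -1.7
VLp 0 [-0.02  0.54  0.14  2.13 -0.15  0.49  0.24] 0.21
VLp 180 [ 0.46  0.58 -0.55  2.12  0.55  0.58  2.65] -2.4
VS 31.2 [ 0.5   0.65  0.18  2.04 -0.25  0.47  1.42] 1.54
VS 211.2 [ 0.16  0.78  0.75  2.04 -0.88  0.67 -1.09] -1.44
VSp 0 [-0.35  0.51  0.1   2.09 -0.1   0.55 -0.18] -0.2
VSp 180 [ 0.14  0.57 -0.62  2.08  0.54  0.65  2.3 ] 2.58
stem 92.2 [-0.57  0.66 -0.26  1.89  0.28  0.63  0.61] 0.7
stem 272.2 [-0.97  0.69  0.37  1.89 -0.4   0.64 -1.88] -2.02
stemp 180 [ 0.35  0.54 -0.59  2.11  0.51  0.63  2.55] 2.88
stemp 360 [-0.15  0.5   0.14  2.12 -0.13  0.53  0.09] 0.06
```

```bash
python3 - <<'E'
from h import *
pick((.6505,-.0973),117,.003,60)
im,d=vision.grab_frame("scene");cv2.imwrite("pics/s1.png",im)
place(PL["white"],90,.0140)
E
```

```text
at t 5.42 tcp [ 0.6514 -0.0973  0.0042] w 0.0854 F [-0.5 -0.6  1.2] q7 2.0
closed t 6.06 tcp [ 0.6512 -0.0977  0.0043] w 0.0487 F [-0.7 -0.7  4.9] q7 2.0
lifted t 7.19 tcp [ 0.6494 -0.0972  0.1982] w 0.049 F [-0.2  0.7 -7.9] q7 2.04
down t 9.84 tcp [ 0.4677 -0.0624  0.0142] w 0.0486 F [-2.8  0.5  5.6] q7 1.55
placed t 11.58 tcp [ 0.4674 -0.0624  0.1992] w 0.0853 F [ 0.6  0.1 -0.2] q7 1.6
```

View pics/s1.png

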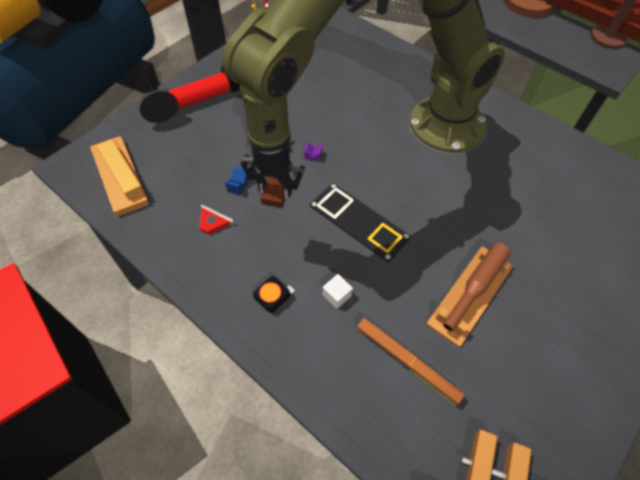

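The riser was carried level in the jaws (272,190), and a load of about 8 N matches its 0.64 kg. The commanded moves follow well. Next the tall riser, then a check of both.

```bash
cat >> h.py <<'E'
def check(c,zlo,zhi,cam="top",R=.06):
    im,d=vision.grab_frame(cam);P=cloud(cam,np.where(d>0,d,9));f=occ_fit(P,c,zlo,zhi,R)
    q=P.reshape(-1,3);k=np.hypot(q[:,0]-c[0],q[:,1]-c[1])<.012
    print("CHECK",cam,f,"z",np.median(q[k,2]).round(4));return im
E
python3 - <<'E'
from h import *
pick((.675,.1177),84,.012,60)
place(PL["yellow"],90,.0230)
ctrl.movep([.6,-.308,.2],quat(20.6))
im=check(PL["white"],.022,.05);check(PL["yellow"],.035,.07);cv2.imwrite("pics/t2.png",im)
check(PL["white"],.022,.05,"scene");im=check(PL["yellow"],.035,.07,"scene");cv2.imwrite("pics/s2.png",im)
check((.598,-.307),.008,.05);st()
E
```

```text
at t 13.74 tcp [0.6759 0.1176 0.0135] w 0.0854 F [0.1 0.6 0.5] q7 1.15
closed t 14.37 tcp [0.6756 0.1177 0.0132] w 0.0493 F [-0.8 -0.8  5.9] q7 1.15
lifted t 15.46 tcp [0.6741 0.1175 0.1985] w 0.0492 F [-0.  -0.2 -3.5] q7 1.18
down t 18.08 tcp [0.4675 0.1076 0.0231] w 0.0494 F [-1.8 -0.9  6.8] q7 1.12
placed t 19.77 tcp [0.4672 0.1075 0.1991] w 0.0855 F [ 0.5 -0.6  0. ] q7 1.2
CHECK top (array([ 0.4678, -0.0611]), (np.float64(47.5), np.float64(90.0)), (np.float64(65.5), np.float64(0.0)), 709) z 0.0352
CHECK top (array([0.4678, 0.1077]), (np.float64(49.0), np.float64(90.0)), (np.float64(48.0), np.float64(0.0)), 557) z 0.0557
CHECK scene (array([ 0.494 , -0.0451]), (np.float64(19.5), np.float64(90.0)), (np.float64(11.0), np.float64(0.0)), 438) z 0.0354
CHECK scene (array([0.4646, 0.1276]), (np.float64(18.8), np.float64(110.0)), (np.float64(18.6), np.float64(20.0)), 437) z 0.0576
CHECK top (array([ 0.6003, -0.3082]), (np.float64(40.7), np.float64(111.0)), (np.float64(58.6), np.float64(21.0)), 576) z 0.6029
 t 21.62 tcp [ 0.6004 -0.307   0.2003] w 0.0853 F [ 0.4  0.3 -0.4] q7 0.9
```

View pics/t2.png

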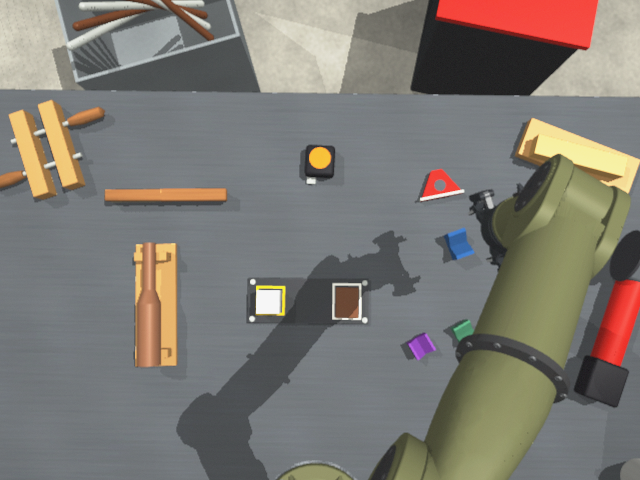

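View pics/s2.png

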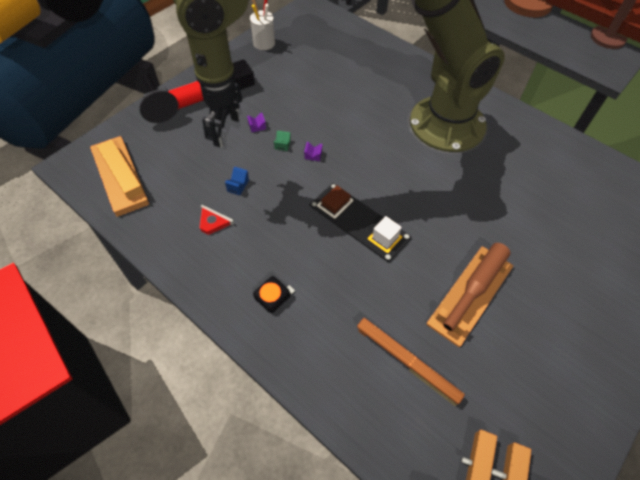

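Both risers are square in their outlines (top view 347,301 and 268,301), within about 1 mm and at 35 and 56 mm height. On to the V-blocks.

```bash
python3 - <<'E'
from h import *
pick((.6,-.308),20.6,.008,70)
place(PL["white"],0,.0440)
ctrl.movep([.4045,-.321,.2],quat(31.2))
im=check(PL["white"],.055,.09);cv2.imwrite("pics/t3.png",im)
im=check(PL["white"],.045,.09,"scene");cv2.imwrite("pics/s3.png",im)
st()
E
```

```text
at t 22.98 tcp [ 0.6008 -0.3085  0.0092] w 0.0855 F [ 0.9 -0.1 -0.4] q7 0.93
closed t 23.53 tcp [ 0.6005 -0.3085  0.0096] w 0.0588 F [-2.1  0.9  5.1] q7 0.93
lifted t 24.64 tcp [ 0.5992 -0.3074  0.1984] w 0.0589 F [ 0.2 -0.3 -5.7] q7 0.9
down t 27.41 tcp [ 0.4678 -0.0622  0.0445] w 0.0589 F [-3.9  1.6 11.7] q7 0.3
placed t 28.93 tcp [ 0.4674 -0.0622  0.1992] w 0.0854 F [-0.2  0.1 -0.2] q7 0.21
CHECK top (array([ 0.4692, -0.0624]), (np.float64(58.5), np.float64(0.0)), (np.float64(38.0), np.float64(90.0)), 541) z 0.0596
CHECK scene (array([ 0.4509, -0.0593]), (np.float64(15.6), np.float64(167.7)), (np.float64(40.7), np.float64(77.7)), 432) z 0.0606
 t 30.07 tcp [ 0.4054 -0.3193  0.1996] w 0.0852 F [0.1 0.7 0.4] q7 1.28
```

```bash
python3 - <<'E'
import cv2,numpy as np
a=cv2.imread("pics/t3.png")[240:360,230:390];b=cv2.imread("pics/s3.png")[160:280,260:420]
cv2.imwrite("pics/c3.png",cv2.resize(np.hstack([a,b]),None,fx=2.4,fy=2.4,interpolation=cv2.INTER_CUBIC))
E
```

```text
(no output)
```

View pics/c3.png

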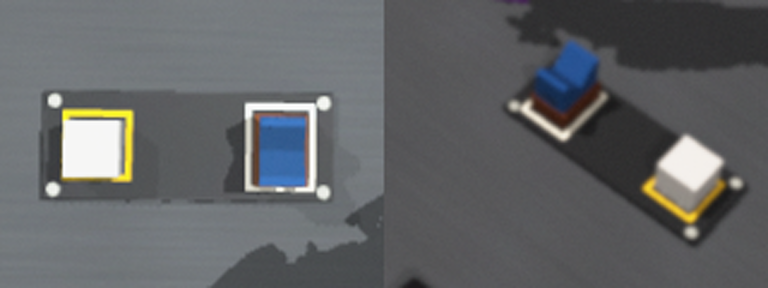

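The blue V is centred and its groove runs along the plate (crop 282,152). Next the green V, which has no purple block within reach of the fingers.

```bash
python3 - <<'E'
from h import *
im=check((.404,-.32),.008,.04,"scene")
pick((.4045,-.321),31.2,.006,60)
place(PL["yellow"],0,.0630)
ctrl.movep([.437,.3626,.22],quat(272.2))
im=check(PL["yellow"],.07,.1);check(PL["white"],.055,.09);cv2.imwrite("pics/t4.png",im)
im=check(PL["yellow"],.065,.1,"scene");cv2.imwrite("pics/s4.png",im)
st()
a=cv2.imread("pics/t4.png")[240:360,230:390];b=cv2.imread("pics/s4.png")[160:280,260:420]
cv2.imwrite("pics/c4.png",cv2.resize(np.hstack([a,b]),None,fx=2.4,fy=2.4,interpolation=cv2.INTER_CUBIC))
E
```

```text
CHECK scene (array([ 0.3989, -0.3263]), (np.float64(20.5), np.float64(113.5)), (np.float64(9.5), np.float64(23.5)), 252) z 0.0194
at t 31.48 tcp [ 0.4049 -0.3215  0.0067] w 0.0854 F [-0.6  0.2 -0.4] q7 1.37
closed t 32.14 tcp [ 0.4047 -0.3214  0.0069] w 0.045 F [-2.2 -0.3  7.9] q7 1.37
lifted t 33.26 tcp [ 0.4039 -0.3204  0.1988] w 0.0451 F [-0.2  0.2 -4.8] q7 1.29
down t 36.43 tcp [0.4675 0.1077 0.0629] w 0.045 F [-2.3  0.1  4. ] q7 -0.12
placed t 37.95 tcp [0.4672 0.1076 0.1992] w 0.0858 F [-0.   0.3 -0.3] q7 -0.18
CHECK top (array([0.4683, 0.1072]), (np.float64(39.0), np.float64(90.0)), (np.float64(44.0), np.float64(0.0)), 412) z 0.0748
CHECK top (array([ 0.4693, -0.0621]), (np.float64(37.5), np.float64(90.0)), (np.float64(58.5), np.float64(0.0)), 534) z 0.0599
CHECK scene (array([0.4553, 0.1089]), (np.float64(20.7), np.float64(178.8)), (np.float64(39.7), np.float64(88.8)), 351) z 0.0752
 t 39.7 tcp [0.4373 0.3619 0.2199] w 0.0855 F [-0.6 -0.4  0.5] q7 -2.01
```

View pics/c4.png

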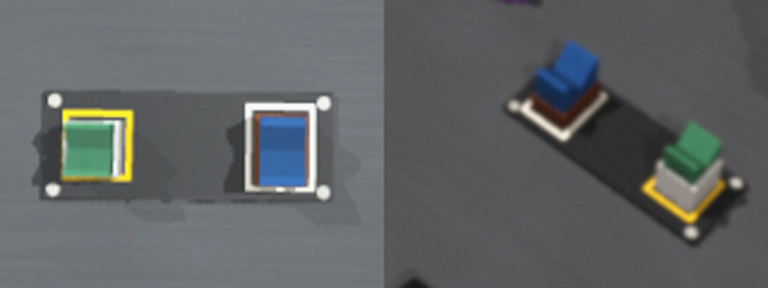

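View pics/s4.png

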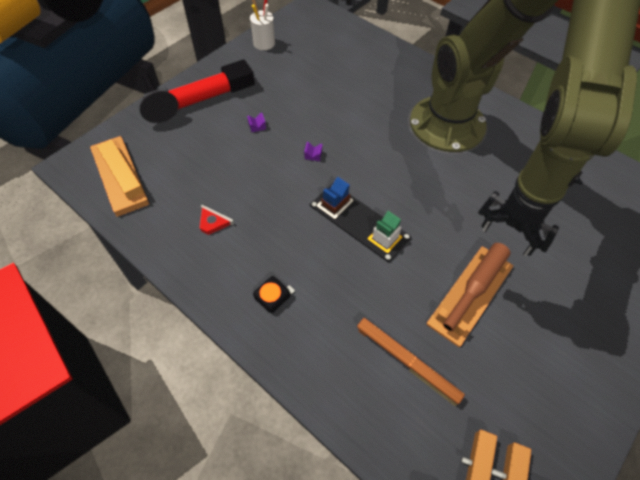

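Both V-blocks are seated, with the grooves in line along x≈0.4685. Now I pick the stem and check its pose in the jaws before going down.

```bash
python3 - <<'E'
from h import *
xy=(.437,.3626)
ctrl.movel([*xy,.028],max_speed=.15);st("at")
ctrl.close_gripper(100);ctrl.pause(.3);st("closed")
ctrl.movel([*xy,.06],max_speed=.05);st()
ctrl.movel([*xy,.2],max_speed=.15);st("lifted")
ctrl.movep([.468,.0,.2],quat(360));ctrl.movel([.468,0,.12],max_speed=.12);st("above")
for cam in("top","scene"):
    im,d=vision.grab_frame(cam);cv2.imwrite(f"pics/{cam}5.png",im)
E
```

```text
at t 41.13 tcp [0.4375 0.3629 0.0287] w 0.0851 F [ 0.4 -0.1  1.5] q7 -1.87
closed t 41.88 tcp [0.4373 0.3619 0.029 ] w 0.0457 F [-1.1 -3.7  9.2] q7 -1.87
 t 42.67 tcp [0.4368 0.3626 0.0599] w 0.0464 F [-0.3  0.3 -5.3] q7 -1.89
lifted t 43.76 tcp [0.4364 0.3623 0.199 ] w 0.0461 F [ 0.3 -0.  -5.1] q7 -1.99
above t 46.35 tcp [4.685e-01 1.000e-04 1.204e-01] w 0.0461 F [ 0.5 -1.  -4.8] q7 0.09
```

View pics/top5.png

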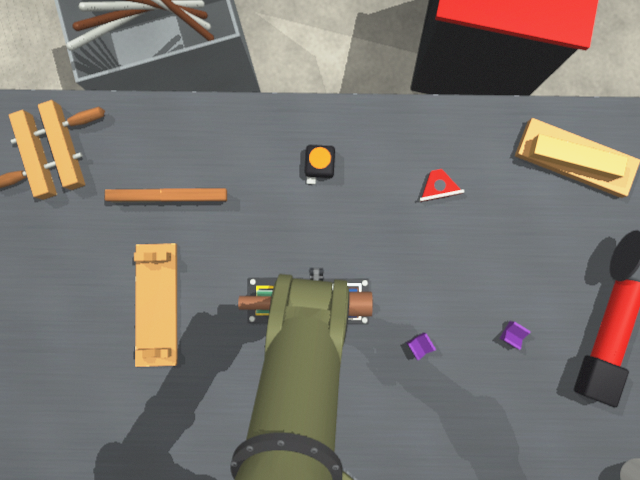

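View pics/scene5.png

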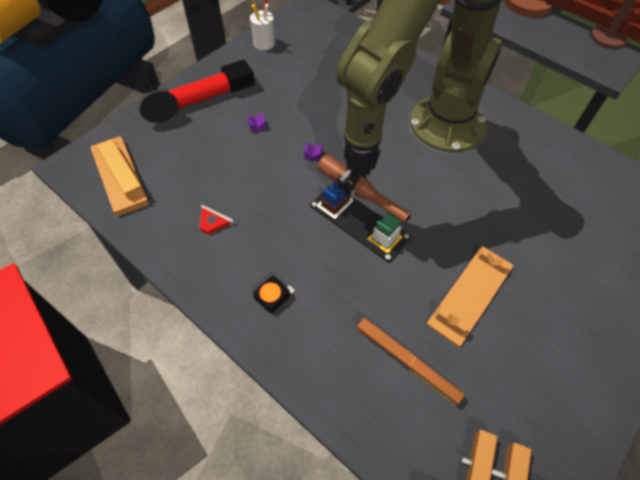

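```bash
cat >> h.py <<'E'
def stemcheck(zl,zh):
    for cam in("top","scene"):
        im,d=vision.grab_frame(cam);P=cloud(cam,np.where(d>0,d,9));h=cv2.cvtColor(im,cv2.COLOR_BGR2HSV).astype(int)
        m=(h[...,0]<16)&(h[...,1]>90)&(h[...,2]>50)&(P[...,2]>zl)&(P[...,2]<zh)&(abs(P[...,0]-.468)<.045)&(abs(P[...,1]-.02)<.18)
        q=P[m];print(cam,len(q),"y range",np.percentile(q[:,1],[0,1,99,100]).round(4))
        for y0 in np.arange(-.10,.16,.02):
            s=q[abs(q[:,1]-y0)<.01]
            if len(s)>15: print("  y",round(y0,2),"x mid",((np.percentile(s[:,0],3)+np.percentile(s[:,0],97))/2).round(4),"ztop",np.percentile(s[:,2],[80,95]).round(4),len(s))
E
python3 - <<'E'
from h import *
stemcheck(.12,.185)
E
```

```text
top 944 y range [-0.1065 -0.1055  0.1508  0.1527]
  y -0.1 x mid 0.4695 ztop [0.1673 0.1695] 202
  y -0.08 x mid 0.4687 ztop [0.1671 0.1692] 252
  y -0.06 x mid 0.47 ztop [0.1672 0.1686] 92
  y 0.1 x mid 0.4685 ztop [0.1567 0.1588] 120
  y 0.12 x mid 0.4691 ztop [0.1572 0.1586] 130
  y 0.14 x mid 0.4689 ztop [0.1576 0.159 ] 131
scene 1226 y range [-0.1072 -0.1033  0.1529  0.1549]
  y -0.1 x mid 0.4721 ztop [0.1678 0.1706] 108
  y -0.08 x mid 0.4718 ztop [0.1676 0.1693] 136
  y -0.06 x mid 0.473 ztop [0.1672 0.1693] 141
  y -0.04 x mid 0.4748 ztop [0.1681 0.1696] 73
  y 0.0 x mid 0.4688 ztop [0.1663 0.1673] 24
  y 0.02 x mid 0.4727 ztop [0.1677 0.1704] 151
  y 0.04 x mid 0.4727 ztop [0.1627 0.1662] 132
  y 0.06 x mid 0.4706 ztop [0.1578 0.1593] 85
  y 0.08 x mid 0.4713 ztop [0.1577 0.1598] 80
  y 0.1 x mid 0.47 ztop [0.1573 0.1591] 88
  y 0.12 x mid 0.4707 ztop [0.1582 0.1597] 88
  y 0.14 x mid 0.4705 ztop [0.158  0.1595] 91
```

The stem hangs level, mid-length at y=0.023 as wanted. Lowering with force monitoring.

```bash
python3 - <<'E'
from h import *
ctrl.movel([.468,0,.072],max_speed=.08);ctrl.pause(.2);f0=get_state()["contact_force"][2];st("72")
z=.072
while z>.0625:
    z-=.001;ctrl.movel([.468,0,z],max_speed=.02);ctrl.pause(.1);f=get_state()["contact_force"];print(round(z,4),np.round(f,1),get_state()["tcp_pos"][2].round(4))
    if f[2]-f0>5: break
st("end");
E
```

```text
72 t 47.5 tcp [0.4684 0.     0.0725] w 0.0462 F [-0.3 -0.1 -5.9] q7 0.11
0.071 [ 0.4  0.7 -6.1] 0.0711
0.07 [ 0.3 -1.  -5.5] 0.07
0.069 [ 0.2  0.3 -5.7] 0.069
0.068 [ 0.1  0.4 -6.4] 0.068
0.067 [ 0.6 -0.5 -5.1] 0.067
0.066 [-3.   0.3  3.5] 0.0662
end t 49.6 tcp [ 4.677e-01 -1.000e-04  6.620e-02] w 0.0467 F [-3.   0.3  3.5] q7 0.12
```

```bash
python3 - <<'E'
from h import *
ctrl.movel([.468,0,.0653],max_speed=.02);ctrl.pause(.2);st("seat")
ctrl.ungrasp();ctrl.pause(.4);st("open")
ctrl.movel([.468,0,.2],max_speed=.1)
ctrl.movep([.35,.45,.3],quat(300));st()
stemcheck(.07,.125)
for cam in("top","scene"):
    im,d=vision.grab_frame(cam);cv2.imwrite(f"pics/{cam}6.png",im)
a=cv2.imread("pics/top6.png")[240:360,230:390];b=cv2.imread("pics/scene6.png")[160:280,260:420]
cv2.imwrite("pics/c6.png",cv2.resize(np.hstack([a,b]),None,fx=2.4,fy=2.4,interpolation=cv2.INTER_CUBIC))
E
```

```text
seat t 50.05 tcp [ 4.677e-01 -1.000e-04  6.610e-02] w 0.0463 F [-5.4  0.4 12.7] q7 0.12
open t 50.92 tcp [0.468  0.     0.0653] w 0.0854 F [ 0.7 -0.3  0.4] q7 0.12
 t 54.16 tcp [0.3508 0.449  0.2998] w 0.0855 F [-0.5 -0.8 -0.5] q7 -1.91
top 2238 y range [-0.1067 -0.1044  0.1485  0.1523]
  y -0.1 x mid 0.4684 ztop [0.1131 0.1154] 182
  y -0.08 x mid 0.4678 ztop [0.1128 0.1148] 219
  y -0.06 x mid 0.4673 ztop [0.1129 0.1151] 216
  y -0.04 x mid 0.4686 ztop [0.113  0.1151] 223
  y -0.02 x mid 0.4684 ztop [0.1128 0.1144] 213
  y 0.0 x mid 0.4681 ztop [0.1126 0.1149] 207
  y 0.02 x mid 0.4679 ztop [0.1126 0.1147] 214
  y 0.04 x mid 0.4684 ztop [0.1077 0.1101] 161
  y 0.06 x mid 0.4681 ztop [0.1026 0.105 ] 125
  y 0.08 x mid 0.4674 ztop [0.1024 0.1044] 113
  y 0.1 x mid 0.4685 ztop [0.1028 0.1046] 118
  y 0.12 x mid 0.4683 ztop [0.1027 0.105 ] 118
  y 0.14 x mid 0.468 ztop [0.1023 0.104 ] 115
scene 1460 y range [-0.1069 -0.1033  0.1528  0.1552]
  y -0.1 x mid 0.4718 ztop [0.1135 0.1153] 101
  y -0.08 x mid 0.4717 ztop [0.1137 0.1159] 127
  y -0.06 x mid 0.4704 ztop [0.1135 0.1156] 123
  y -0.04 x mid 0.4705 ztop [0.1132 0.1152] 129
  y -0.02 x mid 0.4717 ztop [0.1128 0.1146] 136
  y 0.0 x mid 0.4708 ztop [0.1133 0.1156] 137
  y 0.02 x mid 0.4715 ztop [0.1132 0.1154] 147
  y 0.04 x mid 0.4706 ztop [0.1084 0.1111] 130
  y 0.06 x mid 0.4689 ztop [0.1027 0.1051] 86
  y 0.08 x mid 0.4697 ztop [0.1035 0.1055] 79
  y 0.1 x mid 0.4698 ztop [0.1034 0.1048] 75
  y 0.12 x mid 0.47 ztop [0.1035 0.1053] 76
  y 0.14 x mid 0.4686 ztop [0.1025 0.104 ] 88
```

View pics/c6.png

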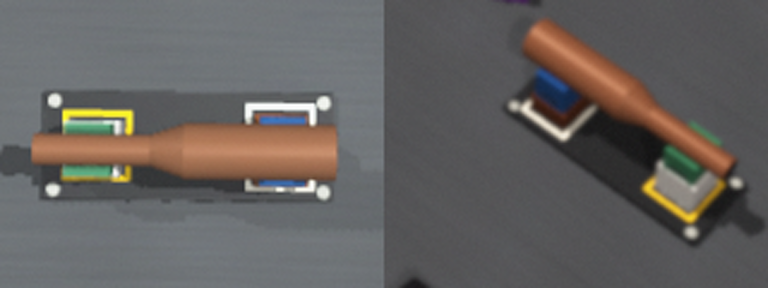

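View pics/scene6.png

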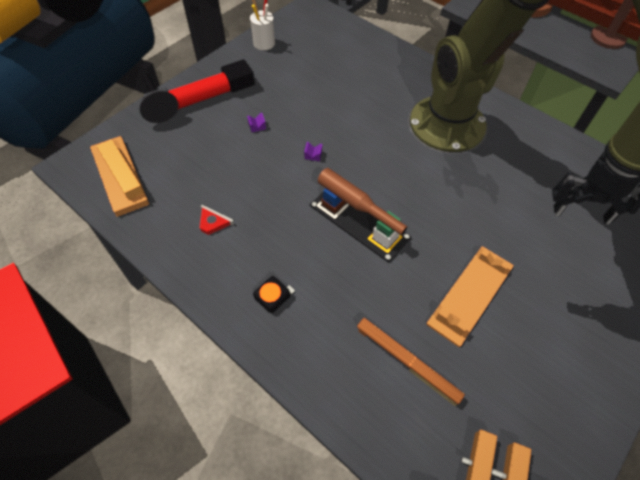

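The stem lies level (thick top 113 mm, thin top about 103 mm, so axis about 89 mm) and central. The supports are square and the bystanders have not moved. Handing in.

```bash
python3 - <<'E'
from h import *
ctrl.pause(.3);st();print(ticket.close_job())
E
```

```text
t 54.66 tcp [0.3501 0.4499 0.3   ] w 0.0854 F [-0.3  0.4  0.7] q7 -1.91
the job is handed in; nothing more can be done
None
```

The job is built and handed in at about 55 s of robot time. The hand-in reported no verdict, so this rests on my own last checks. I placed both risers first, then both V-blocks. The stem then went down under force monitoring, making contact about where expected and pressing with at most about 13 N before I opened the gripper.

**Last checks:**
- **Risers:** within about 1.5 mm of their outlines in the top view, square to the plate, with tops at 35 and 56 mm. I checked them before the V-blocks went on.
- **V-blocks:** within about 1.5 mm of their riser centres, with both grooves in line along the plate.
- **Stem:** level, with its axis about 89 mm up and mid-length at y≈0.023. That puts each outline about 85 mm from mid-length, with the thick end on the white outline.
- **Bystanders:** the tape measure, magnet and wire brush look unmoved in the pictures. I did not re-measure them.
- **Robot:** the arm is clear of everything.

**Disagreements:**
- The two cameras differ by 2–3 mm in x, about their stated calibration error.
- The scene camera's outlines of the risers and V-blocks were often only partial. I relied mainly on the top camera there, and used the scene camera for heights and by eye.

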